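# Set the blown jar aside and twist open the sound one

## Task

Three square glass jars stand in the wells of the white jar holder. Take out the one whose lid is blown (bulging upward) and stand it upright in the round metal pan, without dropping it; then twist the tight cap of the sound jar (flat lid) anticlockwise while the jar stays braced down in its well, until the threads let go, and only then lift the cap off. Finish while holding the cap level, about three centimetres clear above that jar's mouth, and do not let go of it; leave the open empty jar and the other things where they are.

Things in the scene. Friction and masses are not known exactly. Their poses are not given: they have to be found in the camera images.
- jar_holder: fixed white plastic board 98 x 350 x 36 mm (x, y, z) with three square wells, 60 x 60 mm and 28 mm deep, in a row along its y axis at y = -112, 0 and +112 mm; origin at the centre of its underside, z up; well floors 8 mm above the origin. A square jar in a well cannot turn (0.05 rad of play either way)
- jar_sound: square glass jar 57 x 57 mm, body 60 mm high, then a round neck of radius 23 mm, 0.42 kg, closed with the separate flat cap (cap); origin at the centre of its underside, z up; loose in one of the three wells, 1.5 mm clearance a side
- cap: flat-topped round steel cap of the sound jar, 60 mm diameter, 20 mm high, ribbed skirt, 80 g; origin at the centre of its lower edge, z up; on the jar its origin is 65 mm and its top 85 mm above the jar's origin. At the start its x axis is turned 0 to 0.2 rad anticlockwise (from above) from the jar's x axis
- jar_blown: reject: the same square glass jar, 0.45 kg nominal (varies), with the same 60 mm round cap (65 to 85 mm above the jar's origin, cannot be turned) whose top bulges up in a smooth dome to 96 mm; origin at the centre of its underside, z up; can be lifted by its cap
- jar_open: the same square glass jar, empty and without a cap, 80 mm high, in a well; to be left alone; origin at the centre of its underside
- pan: fixed round shallow metal pan, 270 mm diameter, 34 mm high, to the left of the holder; origin at the centre of its underside; nearly flat, slightly dished inner floor, about 5 mm above the origin at the middle
- tub_roe: bystander: round white deli tub, 100 mm diameter, 55 mm high; origin at the centre of its underside
- crab_leg: bystander: crab leg piece 34 x 83 x 17 mm; origin at the centre of its underside
- mouth (a point): centre of the sound jar's neck, 80 mm above the jar's origin. The neck has three thread segments, and on its rim a springy rubber seal that pushes the cap up against the threads with 10 to 15 N, so the cap is tight to turn (roughly 0.4 N m)
- cap_top (a point): centre of the flat top of the cap. Three lugs in the cap sit under the threads; they are clear when the cap's x axis is 0.95 to 1.55 rad anticlockwise of the jar's x axis (stop at about 1.6). The cap then pops up about 1 mm and lifts off with no force; turned less, lifting it lifts the jar. Clockwise it soon meets a stop
Mind the look-alikes: they are no part of the job. Of the things shaped like the cap, the steel one is meant.

How it is judged:
By the outcome, as a careful person would: the job done as asked, in the order asked, and still so for the second after the job is handed in, while the arm keeps its last pose, push and grip.
It also fails if it takes over 51 s, if anything falls off the work surface, if the arm or the gripper's body presses on something with over 40 N, if the wrist force passes 120 N, or if a joint passes its speed limit or range.

## Robot

A 6-joint arm with a two-finger parallel gripper is mounted at the origin on the work surface; the furniture and walls round the work are solid. World frame = base frame: x ahead of the robot, y to its left, z up, the work surface at z = 0. Lengths are in m, angles in rad, forces in N, time in s.
With the tool pointing down it reaches from about 0.375 to 0.975 m from the base axis. Payload 3.8 kg.
Tool frame: the origin (TCP) lies on the mounting face of the last link; the fingertips stand 173 mm ahead of it and the grasp point (between the pads) lies 155 mm ahead of it (bot.hold_point_z is the distance from the TCP to the grasp point, in m); z points along the fingers, y is the line along which they close (so a half turn about z gives the same grasp; the last joint's range is limited). The gripper opens to 85 mm and grips with 20 to 120 N. Pads are 22 mm wide; open, the fingers measure 114 mm over their backs; the gripper's body (76 mm by 85 mm) begins 54 mm behind the grasp point. The pads swing forward as they close: fully open they stand 13 mm farther back than shut.
Start: joints at [1.104, 0.264, 1.604, -0, 1.274, -0.037], TCP at [0.281, 0.614, 0.405] pointing down, gripper open.
Joint ranges: [-2.63, 2.63], [-0.94, 2.18], [0.31, 2.57], [-1.31, 4.45], [0, 2.66], [-2.55, 2.55]. Speed limits (rad/s): [2.57, 2.57, 3.14, 3.14, 3.14, 3.14].

## Interface

Orientations are given as a rotation vector (axis times angle).
In Python, from workcell import bot, optics gives the robot as it stands.
- The arm moves only by the shell command python3 -m jog 'ROWS' [OPENING] [FORCE]. ROWS is JSON, a list of rows, each an object of numbers: "dx", "dy", "dz": the shift along the tool's x, y, z in mm; "ax", "ay", "az": the turn, a rotation vector about the tool's x, y, z in degrees. A call has 1 to 20 rows; each row shifts and turns the commanded pose from where the row before left it, along the tool's axes as they then stand; what a row does not reach is not made up. A row lasts 1/12 s, in which the tool goes at most 41.7 mm and 7.16 degrees, less where a joint would pass 70% of its speed; a pose out of reach is approached as far as the arm can. A call with a gripper value outside its range is refused whole. OPENING is the opening, from 0 (shut) to 1 (fully open), set as the call begins (- or left out, the last holds). The fingers move at their own pace and stop on an object; FORCE is the grip in N (left out, the last holds). Time passes only in rows, so rows that do not move let the fingers close. It gives the time, the measured TCP pose, the force, the opening and the grip force at its end, in the units of the state.
- bot.read_state(): the state, without advancing time (a new reading comes with each control period).
- optics.read_camera(name): name is "side" or "top" or "wrist"; returns a dict with "img" (480x640x3 uint8, red, green, blue), "vertical_fov" (degrees; the focal length in pixels is half the picture's height over the tangent of half this angle, whatever the lens; pixels are square), "cx", "cy" (the principal point, pixels), "R" (3x3) and "t" (3): a world point X has camera coordinates R X + t; the wrist camera has in their place "tool_from_camera" (4x4, takes a point from camera to tool coordinates, whose origin is the TCP and whose axes are the flange's). Camera axes: x right, y down, z forward; pixel columns grow to the right and rows downward; lengths in m; the calibration is good to about 2 mm. A picture is of the moment at which its call begins: read the wrist's pose just before it. There is no depth.
- bot.finish_job(): hands the job in; it is judged then, once.
The state is a dict: "time": time; "q": joint angles; "joint_vel": joint speeds; "joint_torque": joint torques, N m; "tool_pos": TCP position; "tcp_rot": TCP orientation; "wrist_force": force on the tool from outside, world axes, zero at the start; "torque": the same for the moment, N m; "width": opening from 0.0 (shut) to 1.0 (fully open); "grip_force": force on a finger pad.
Only numpy, scipy, OpenCV 4.12 (cv2) and the standard library are available. Lean on these libraries where they do the work, as an engineer would, in place of code of your own. Each camera call takes 0.05 s, during which the arm holds its last target. There are 200 camera calls.

## Working session

There is one attempt and no reset: what is moved stays moved. The work goes in short steps, Python scripts to look and compute and a shell command to move; the robot and the scene stay as the last step left them, time stands still between calls to the robot, and variables do not carry over. Pictures are saved under pics/ and viewed, at most 10 in all, crops included, and the job is handed in when it is done.

```bash
mkdir -p pics; ls; python3 - <<'E'
from workcell import bot, optics
import cv2,numpy as np
s=bot.read_state();print({k:np.round(v,3).tolist() for k,v in s.items()})
for n in ["side","top","wrist"]:
    c=optics.read_camera(n);cv2.imwrite(f"pics/{n}0.png",c["img"][:,:,::-1])
    print(n,{k:np.round(v,4).tolist() for k,v in c.items() if k!="img"})
E
```

```text
pics
{'time': 0.0, 'q': [1.104, 0.265, 1.605, 0.0, 1.274, -0.037], 'joint_vel': [-0.001, 0.001, 0.001, 0.001, 0.001, -0.001], 'joint_torque': [-0.001, -51.512, -36.731, 0.0, 0.013, 0.0], 'tool_pos': [0.281, 0.613, 0.403], 'tcp_rot': [-0.67, -3.069, 0.003], 'wrist_force': [0.282, 0.42, 0.39], 'torque': [0.034, -0.009, 0.029], 'grip_force': 0.0, 'width': 1.002}
side {'vertical_fov': 42.2197, 'cx': 323.1972, 'cy': 245.9699, 'R': [[0.905, -0.4253, 0.0015], [-0.2809, -0.6004, -0.7487], [0.3193, 0.6772, -0.6629]], 't': [-0.4664, 0.1547, 1.3013]}
top {'vertical_fov': 56.2858, 'cx': 320.4015, 'cy': 236.1603, 'R': [[-0.002, -1.0, 0.0045], [-0.9913, 0.0014, -0.1316], [0.1316, -0.0047, -0.9913]], 't': [-0.0661, 0.4906, 1.1114]}
wrist {'vertical_fov': 62.2747, 'cx': 320.012, 'cy': 236.7033, 'tool_from_camera': [[-0.0001, -0.952, -0.3061, 0.0787], [1.0, -0.0004, 0.0009, 0.0007], [-0.001, -0.3061, 0.952, 0.0309], [0.0, 0.0, 0.0, 1.0]]}
```

View pics/top0.png

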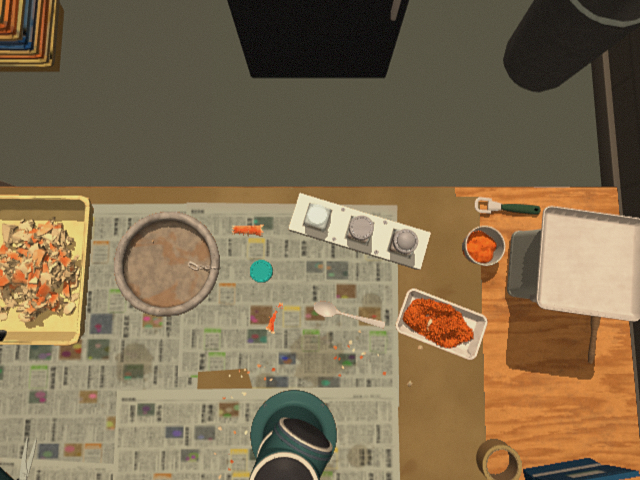

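View pics/side0.png

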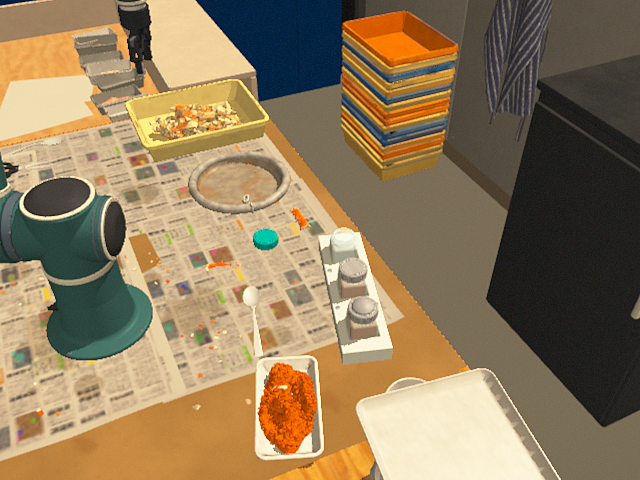

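The top view shows the holder running from (293,212) to (427,250), with the open jar at about (318,215), the flat cap at (361,229) and the domed cap at (404,240). The pan is at (167,263). I'll enlarge both views to confirm which jar is which and get exact pixels.

```bash
python3 - <<'E'
import cv2,numpy as np
a=cv2.imread("pics/top0.png")[185:275,280:440];b=cv2.imread("pics/side0.png")[220:365,310:400]
a=cv2.resize(a,None,fx=5,fy=5,interpolation=cv2.INTER_CUBIC)
b=cv2.resize(b,None,fx=4,fy=4,interpolation=cv2.INTER_CUBIC)
cv2.imwrite("pics/c1.png",a);cv2.imwrite("pics/c2.png",b)
E
```

```text
(no output)
```

View pics/c1.png

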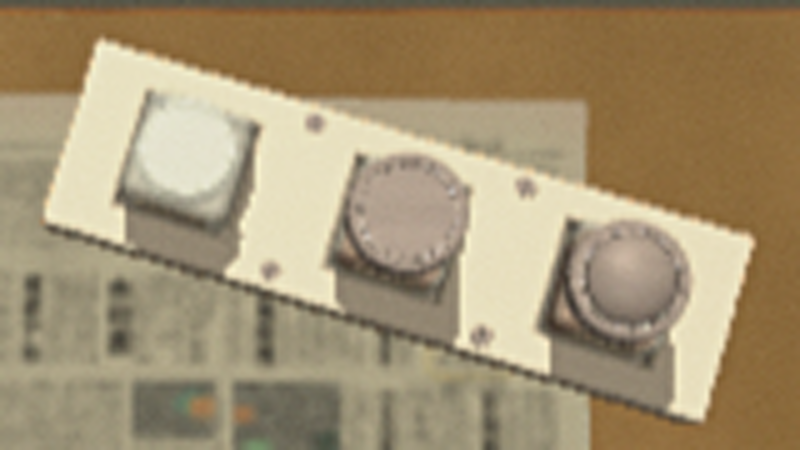

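View pics/c2.png

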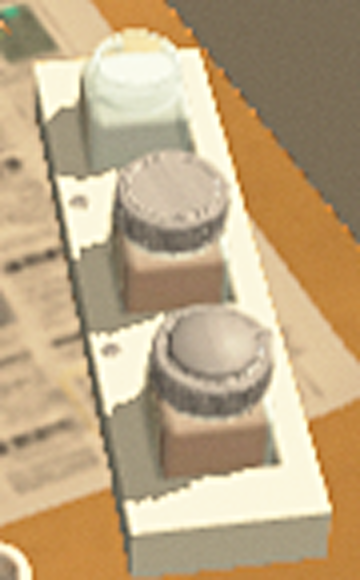

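The crops confirm it: the rightmost jar has the domed lid (blown), the middle one has the flat cap (sound), and the left one is open. Holder corners in the top crop are at (100,38), (753,236), (705,422) and (45,225), with cap centres at (408,213) and (630,281).

```bash
cat > h.py <<'E'
from workcell import bot, optics
import numpy as np
from scipy.spatial.transform import Rotation as Rn
def ray(c,px,z):
    f=240/np.tan(np.radians(c["vertical_fov"]/2)); R=np.array(c["R"]);t=np.array(c["t"])
    d=R.T@np.array([(px[0]-c["cx"])/f,(px[1]-c["cy"])/f,1]); o=-R.T@t
    return o+d*(z-o[2])/d[2]
def toolmat(s): return Rn.from_rotvec(s["tcp_rot"]).as_matrix()
E
python3 - <<'E'
from h import *
import cv2
c=optics.read_camera("top"); s=optics.read_camera("side")
cr=lambda x,y:(280+(x+.5)/5-.5,185+(y+.5)/5-.5)
cs=lambda x,y:(310+(x+.5)/4-.5,220+(y+.5)/4-.5)
K=[ray(c,cr(*p),.036) for p in [(100,38),(753,236),(705,422),(45,225)]]
K=np.array(K);print(K.round(4)); m=K.mean(0);v=(K[0]+K[3]-K[1]-K[2])/2;yaw=np.arctan2(-v[0],v[1]);u=v/np.linalg.norm(v)
print("holder",m,np.degrees(yaw),np.linalg.norm(v)); print("wells",[(m+u*k).round(4) for k in(-.112,0,.112)])
print("cap",ray(c,cr(408,213),.093),ray(s,cs(174,188),.093),"blown",ray(c,cr(630,281),.092),ray(s,cs(213,346),.093))
# pan rim outline ellipse
print("pan",ray(c,(167,263),.030),ray(s,(239.5,183),.030))
for p in[(114,263),(219,263),(167,212),(167,315)]: print(ray(c,p,.03))
st=bot.read_state();print(toolmat(st).round(3))
E
```

```text
[[ 0.6043 -0.0136  0.036 ]
 [ 0.5008 -0.3467  0.036 ]
 [ 0.4062 -0.3193  0.036 ]
 [ 0.507   0.014   0.036 ]]
holder [ 0.50457499 -0.16641095  0.036     ] -17.03765653710121 0.3484986489915639
wells [array([ 0.4718, -0.2735,  0.036 ]), array([ 0.5046, -0.1664,  0.036 ]), array([ 0.5374, -0.0593,  0.036 ])]
cap [ 0.50420337 -0.16549936  0.093     ] [ 0.50568276 -0.16616001  0.093     ] blown [ 0.4710029  -0.27239504  0.092     ] [ 0.47181129 -0.27325034  0.093     ]
pan [0.42281014 0.32148241 0.03      ] [0.41525032 0.29870409 0.03      ]
[0.42302948 0.45536985 0.03      ]
[0.42259473 0.18998291 0.03      ]
[0.55398784 0.32711813 0.03      ]
[0.29303788 0.31590708 0.03      ]
[[-0.909  0.417 -0.   ]
 [ 0.417  0.909 -0.001]
 [ 0.    -0.001 -1.   ]]
```

```bash
python3 -m jog '[{"az":6.87},{"az":6.87},{"az":6.87},{"az":6.87},{"az":6.87},{"az":6.87},{"az":6.87},{"az":6.87},{"az":6.87},{"az":6.87},{"az":6.87},{"az":6.87},{"dx":-33,"dy":18.4},{"dx":-33,"dy":18.4},{"dx":-33,"dy":18.4},{"dx":-33,"dy":18.4},{"dx":-33,"dy":18.4},{"dx":-33,"dy":18.4},{"dx":-33,"dy":18.4},{"dx":-33,"dy":18.4}]'
python3 -m jog '[{"dx":-33,"dy":18.4},{"dx":-33,"dy":18.4},{"dx":-33,"dy":18.4},{"dx":-33,"dy":18.4},{"dx":-33,"dy":18.4},{"dx":-33,"dy":18.4},{"dx":-33,"dy":18.4},{"dx":-33,"dy":18.4},{"dx":-33,"dy":18.4},{"dx":-33,"dy":18.4},{"dx":-33,"dy":18.4},{"dx":-33,"dy":18.4},{"dx":-33,"dy":18.4},{"dx":-33,"dy":18.4},{"dx":-33,"dy":18.4},{"dx":-33,"dy":18.4},{},{}]'
python3 - <<'E'
from h import *
import cv2
s=bot.read_state();print(np.round(s["tool_pos"],4),s["q"]);print(toolmat(s).round(3))
c=optics.read_camera("wrist");im=c["img"][:,:,::-1].copy()
# project predicted rim circles
T=np.array(c["tool_from_camera"]);f=240/np.tan(np.radians(c["vertical_fov"]/2));Rt=toolmat(s)
for ctr in [(.4715,-.273),(.505,-.166)]:
  for a in np.linspace(0,2*np.pi,40):
    X=np.array([ctr[0]+.03*np.cos(a),ctr[1]+.03*np.sin(a),.092])
    p=T[:3,:3].T@(Rt.T@(X-s["tool_pos"])-T[:3,3])
    u=int(round(c["cx"]+f*p[0]/p[2]));v=int(round(c["cy"]+f*p[1]/p[2])); cv2.circle(im,(u,v),1,(0,255,0),-1)
cv2.imwrite("pics/w1.png",im)
E
```

```text
[0.2812 0.6135 0.404 ] [ 1.10410069e+00  2.64338907e-01  1.60464207e+00 -1.31948254e-05
  1.27368471e+00 -3.69176148e-02]
[[-0.909  0.417 -0.   ]
 [ 0.417  0.909 -0.001]
 [ 0.    -0.001 -1.   ]]invalid input
invalid input
```

View pics/w1.png

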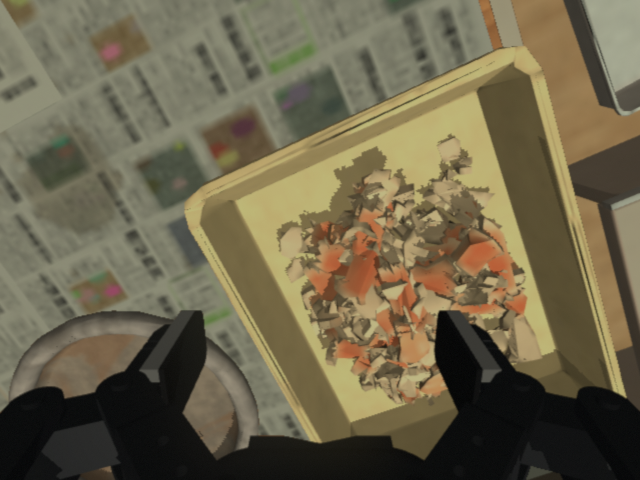

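The arm hasn't moved: both calls were refused as invalid, and the picture is still over the yellow tray. I'll try a row with all six keys.

```bash
python3 -m jog '[{"dx":0,"dy":0,"dz":0,"ax":0,"ay":0,"az":6.87}]'; python3 -m jog '[{"dx":0,"dy":0,"dz":0,"az":6.87}]' 1 60;python3 -m jog --help | head
```

```text
time: 0.38
tool_pos: [0.2812, 0.6136, 0.4044]
tcp_rot: [-0.854, -3.023, 0.001]
wrist_force: [0.4, -0.5, 0.4]
width: 0.999
grip_force: 0.0invalid input
invalid input: not JSON, or not a number
```

```bash
python3 -m jog '[{"dx":0,"dy":0,"dz":0,"ax":0,"ay":0,"az":6.87},{"dx":0,"dy":0,"dz":0,"ax":0,"ay":0,"az":6.87},{"dx":0,"dy":0,"dz":0,"ax":0,"ay":0,"az":6.87},{"dx":0,"dy":0,"dz":0,"ax":0,"ay":0,"az":6.87},{"dx":0,"dy":0,"dz":0,"ax":0,"ay":0,"az":6.87},{"dx":0,"dy":0,"dz":0,"ax":0,"ay":0,"az":6.87},{"dx":0,"dy":0,"dz":0,"ax":0,"ay":0,"az":6.87},{"dx":0,"dy":0,"dz":0,"ax":0,"ay":0,"az":6.87},{"dx":0,"dy":0,"dz":0,"ax":0,"ay":0,"az":6.87},{"dx":0,"dy":0,"dz":0,"ax":0,"ay":0,"az":6.87},{"dx":0,"dy":0,"dz":0,"ax":0,"ay":0,"az":6.87},{"dx":-33,"dy":18.4,"dz":0,"ax":0,"ay":0,"az":0},{"dx":-33,"dy":18.4,"dz":0,"ax":0,"ay":0,"az":0},{"dx":-33,"dy":18.4,"dz":0,"ax":0,"ay":0,"az":0},{"dx":-33,"dy":18.4,"dz":0,"ax":0,"ay":0,"az":0},{"dx":-33,"dy":18.4,"dz":0,"ax":0,"ay":0,"az":0},{"dx":-33,"dy":18.4,"dz":0,"ax":0,"ay":0,"az":0},{"dx":-33,"dy":18.4,"dz":0,"ax":0,"ay":0,"az":0},{"dx":-33,"dy":18.4,"dz":0,"ax":0,"ay":0,"az":0}]'
python3 -m jog '[{"dx":-33,"dy":18.4,"dz":0,"ax":0,"ay":0,"az":0},{"dx":-33,"dy":18.4,"dz":0,"ax":0,"ay":0,"az":0},{"dx":-33,"dy":18.4,"dz":0,"ax":0,"ay":0,"az":0},{"dx":-33,"dy":18.4,"dz":0,"ax":0,"ay":0,"az":0},{"dx":-33,"dy":18.4,"dz":0,"ax":0,"ay":0,"az":0},{"dx":-33,"dy":18.4,"dz":0,"ax":0,"ay":0,"az":0},{"dx":-33,"dy":18.4,"dz":0,"ax":0,"ay":0,"az":0},{"dx":-33,"dy":18.4,"dz":0,"ax":0,"ay":0,"az":0},{"dx":-33,"dy":18.4,"dz":0,"ax":0,"ay":0,"az":0},{"dx":-33,"dy":18.4,"dz":0,"ax":0,"ay":0,"az":0},{"dx":-33,"dy":18.4,"dz":0,"ax":0,"ay":0,"az":0},{"dx":-33,"dy":18.4,"dz":0,"ax":0,"ay":0,"az":0},{"dx":-33,"dy":18.4,"dz":0,"ax":0,"ay":0,"az":0},{"dx":-33,"dy":18.4,"dz":0,"ax":0,"ay":0,"az":0},{"dx":-33,"dy":18.4,"dz":0,"ax":0,"ay":0,"az":0},{"dx":-33,"dy":18.4,"dz":0,"ax":0,"ay":0,"az":0},{"dx":0,"dy":0,"dz":0,"ax":0,"ay":0,"az":0},{"dx":0,"dy":0,"dz":0,"ax":0,"ay":0,"az":0}]'
cat > w.py <<'E'
from h import *
import cv2,sys
def shot(name,circ):
    s=bot.read_state();c=optics.read_camera("wrist");im=c["img"][:,:,::-1].copy()
    print(np.round(s["tool_pos"],4),np.round(s["q"],3),"yhead",np.degrees(np.arctan2(*toolmat(s)[[1,0],1])),toolmat(s)[:,2].round(3))
    T=np.array(c["tool_from_camera"]);f=240/np.tan(np.radians(c["vertical_fov"]/2));Rt=toolmat(s)
    for x,y,z,r in circ:
      for a in np.linspace(0,2*np.pi,40):
        X=np.array([x+r*np.cos(a),y+r*np.sin(a),z])
        p=T[:3,:3].T@(Rt.T@(X-s["tool_pos"])-T[:3,3])
        if p[2]>0: cv2.circle(im,(int(round(c["cx"]+f*p[0]/p[2])),int(round(c["cy"]+f*p[1]/p[2]))),1,(0,255,0),-1)
    cv2.imwrite(f"pics/{name}.png",im)
E
python3 -c "
from w import *
shot('w2',[(.4715,-.273,.092,.03),(.505,-.166,.093,.03)])"
```

```text
time: 1.97
tool_pos: [0.3443, 0.3163, 0.4048]
tcp_rot: [2.526, 1.868, 0.001]
wrist_force: [0.4, 0.0, 0.0]
width: 1.001
grip_force: 0.0
time: 3.47
tool_pos: [0.471, -0.2749, 0.4043]
tcp_rot: [-2.529, -1.863, 0.0]
wrist_force: [-0.7, 0.1, -0.4]
width: 0.996
grip_force: 0.0
[ 0.471  -0.2749  0.4043] [-0.574  0.019  1.882  0.     1.241 -0.273] yhead -17.253746362659495 [-0.001  0.    -1.   ]
```

View pics/w2.png

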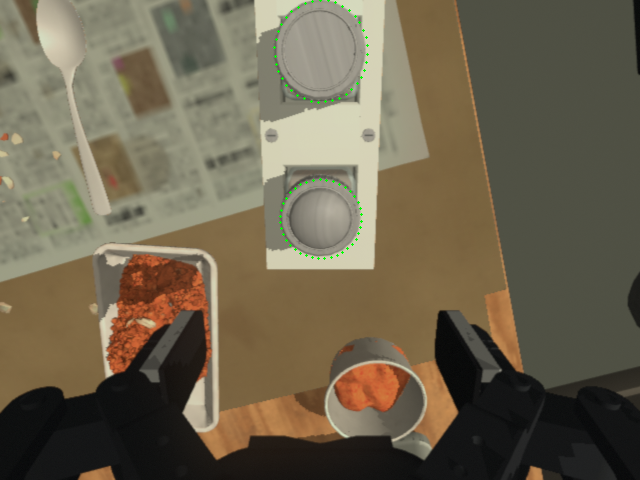

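The predicted green circles sit on both cap rims, so the position estimates are good to about 1 mm. Next I descend and grip.

```bash
python3 -m jog '[{"dx":1.5,"dy":0.5,"dz":20,"ax":0,"ay":0,"az":0.2},{"dx":0,"dy":0,"dz":30,"ax":0,"ay":0,"az":0},{"dx":0,"dy":0,"dz":30,"ax":0,"ay":0,"az":0},{"dx":0,"dy":0,"dz":30,"ax":0,"ay":0,"az":0},{"dx":0,"dy":0,"dz":25,"ax":0,"ay":0,"az":0},{"dx":0,"dy":0,"dz":18,"ax":0,"ay":0,"az":0},{"dx":0,"dy":0,"dz":10,"ax":0,"ay":0,"az":0},{"dx":0,"dy":0,"dz":5,"ax":0,"ay":0,"az":0},{"dx":0,"dy":0,"dz":0,"ax":0,"ay":0,"az":0}]' 1 80
python3 -m jog '[{"dx":0,"dy":0,"dz":0,"ax":0,"ay":0,"az":0},{"dx":0,"dy":0,"dz":0,"ax":0,"ay":0,"az":0},{"dx":0,"dy":0,"dz":0,"ax":0,"ay":0,"az":0},{"dx":0,"dy":0,"dz":0,"ax":0,"ay":0,"az":0},{"dx":0,"dy":0,"dz":0,"ax":0,"ay":0,"az":0},{"dx":0,"dy":0,"dz":0,"ax":0,"ay":0,"az":0},{"dx":0,"dy":0,"dz":0,"ax":0,"ay":0,"az":0},{"dx":0,"dy":0,"dz":0,"ax":0,"ay":0,"az":0}]' 0 80
```

```text
time: 4.27
tool_pos: [0.4717, -0.2708, 0.2361]
tcp_rot: [-2.528, -1.863, 0.001]
wrist_force: [0.7, -0.0, 0.7]
width: 0.997
grip_force: 0.0
time: 4.93
tool_pos: [0.4725, -0.2722, 0.2391]
tcp_rot: [2.528, 1.861, 0.002]
wrist_force: [-2.2, 2.5, 5.6]
width: 0.679
grip_force: 84.8
```

```bash
python3 -m jog '[{"dx":0,"dy":0,"dz":-4,"ax":0,"ay":0,"az":0},{"dx":0,"dy":0,"dz":-6,"ax":0,"ay":0,"az":0},{"dx":0,"dy":0,"dz":-8,"ax":0,"ay":0,"az":0},{"dx":0,"dy":0,"dz":-12,"ax":0,"ay":0,"az":0},{"dx":0,"dy":0,"dz":-15,"ax":0,"ay":0,"az":0},{"dx":0,"dy":0,"dz":-20,"ax":0,"ay":0,"az":0},{"dx":0,"dy":0,"dz":-20,"ax":0,"ay":0,"az":0},{"dx":0,"dy":0,"dz":-20,"ax":0,"ay":0,"az":0},{"dx":0,"dy":0,"dz":-15,"ax":0,"ay":0,"az":0},{"dx":0,"dy":0,"dz":-10,"ax":0,"ay":0,"az":0},{"dx":0,"dy":0,"dz":0,"ax":0,"ay":0,"az":0},{"dx":0,"dy":0,"dz":0,"ax":0,"ay":0,"az":0}]' 0 80
```

```text
time: 5.93
tool_pos: [0.4719, -0.2718, 0.3674]
tcp_rot: [2.529, 1.862, 0.001]
wrist_force: [-0.0, -0.7, -4.3]
width: 0.672
grip_force: 87.3
```

```bash
python3 -m jog '[{"dx":8,"dy":-3.2,"dz":0,"ax":0,"ay":0,"az":0},{"dx":16,"dy":-6.4,"dz":0,"ax":0,"ay":0,"az":0},{"dx":24,"dy":-9.6,"dz":0,"ax":0,"ay":0,"az":0},{"dx":33,"dy":-13.1,"dz":0,"ax":0,"ay":0,"az":0},{"dx":33,"dy":-13.1,"dz":0,"ax":0,"ay":0,"az":0},{"dx":33,"dy":-13.1,"dz":0,"ax":0,"ay":0,"az":0},{"dx":33,"dy":-13.1,"dz":0,"ax":0,"ay":0,"az":0},{"dx":33,"dy":-13.1,"dz":0,"ax":0,"ay":0,"az":0},{"dx":33,"dy":-13.1,"dz":0,"ax":0,"ay":0,"az":0},{"dx":33,"dy":-13.1,"dz":0,"ax":0,"ay":0,"az":0},{"dx":33,"dy":-13.1,"dz":0,"ax":0,"ay":0,"az":0},{"dx":33,"dy":-13.1,"dz":0,"ax":0,"ay":0,"az":0},{"dx":33,"dy":-13.1,"dz":0,"ax":0,"ay":0,"az":0},{"dx":33,"dy":-13.1,"dz":0,"ax":0,"ay":0,"az":0},{"dx":33,"dy":-13.1,"dz":0,"ax":0,"ay":0,"az":0},{"dx":33,"dy":-13.1,"dz":0,"ax":0,"ay":0,"az":0},{"dx":33,"dy":-13.1,"dz":0,"ax":0,"ay":0,"az":0},{"dx":24,"dy":-9.6,"dz":0,"ax":0,"ay":0,"az":0},{"dx":16,"dy":-6.4,"dz":0,"ax":0,"ay":0,"az":0},{"dx":9.3,"dy":-3.7,"dz":0,"ax":0,"ay":0,"az":0}]' 0 80
python3 -m jog '[{"dx":0,"dy":0,"dz":12,"ax":0,"ay":0,"az":0},{"dx":0,"dy":0,"dz":24,"ax":0,"ay":0,"az":0},{"dx":0,"dy":0,"dz":24,"ax":0,"ay":0,"az":0},{"dx":0,"dy":0,"dz":20,"ax":0,"ay":0,"az":0},{"dx":0,"dy":0,"dz":14,"ax":0,"ay":0,"az":0},{"dx":0,"dy":0,"dz":10,"ax":0,"ay":0,"az":0},{"dx":0,"dy":0,"dz":8,"ax":0,"ay":0,"az":0},{"dx":0,"dy":0,"dz":6,"ax":0,"ay":0,"az":0},{"dx":0,"dy":0,"dz":3,"ax":0,"ay":0,"az":0},{"dx":0,"dy":0,"dz":2,"ax":0,"ay":0,"az":0},{"dx":0,"dy":0,"dz":0,"ax":0,"ay":0,"az":0},{"dx":0,"dy":0,"dz":0,"ax":0,"ay":0,"az":0}]'
python3 -c "
from w import *
c=optics.read_camera('side')['img'][110:260,150:350,::-1]
cv2.imwrite('pics/s2.png',cv2.resize(c,None,fx=4,fy=4,interpolation=2))"
```

```text
time: 7.6
tool_pos: [0.4241, 0.3303, 0.3648]
tcp_rot: [-2.527, -1.865, 0.005]
wrist_force: [-0.3, -0.2, -4.4]
width: 0.676
grip_force: 87.2
time: 8.6
tool_pos: [0.426, 0.3285, 0.2444]
tcp_rot: [2.53, 1.863, 0.002]
wrist_force: [-0.8, -0.0, -4.1]
width: 0.677
grip_force: 87.3
```

View pics/s2.png

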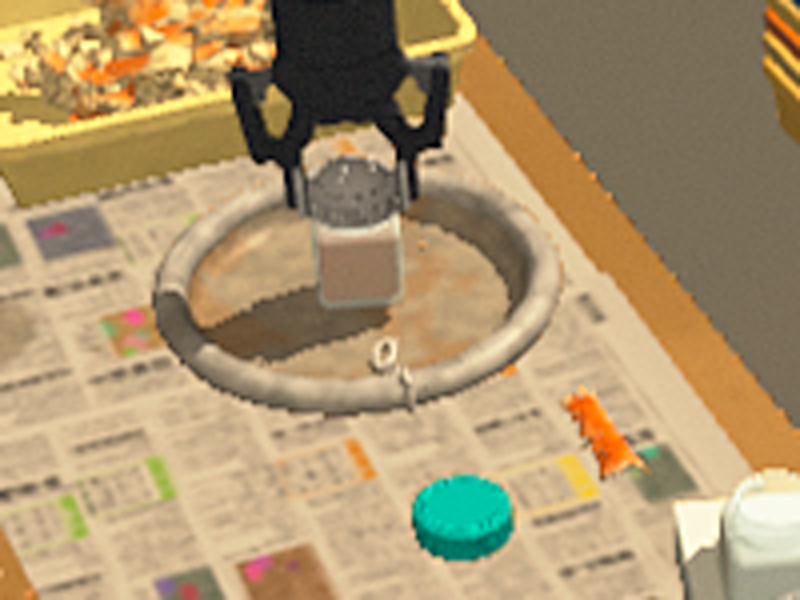

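The jar is held over the middle of the pan, clear of the hanging ring at (385,350) in the crop. I'll lower it until it touches.

```bash
python3 -m jog '[{"dx":0,"dy":0,"dz":3,"ax":0,"ay":0,"az":0},{"dx":0,"dy":0,"dz":2,"ax":0,"ay":0,"az":0},{"dx":0,"dy":0,"dz":1,"ax":0,"ay":0,"az":0},{"dx":0,"dy":0,"dz":0,"ax":0,"ay":0,"az":0}]'
python3 -m jog '[{"dx":0,"dy":0,"dz":1,"ax":0,"ay":0,"az":0},{"dx":0,"dy":0,"dz":0,"ax":0,"ay":0,"az":0}]'
python3 -m jog '[{"dx":0,"dy":0,"dz":1,"ax":0,"ay":0,"az":0},{"dx":0,"dy":0,"dz":0,"ax":0,"ay":0,"az":0}]'
```

```text
time: 8.98
tool_pos: [0.4254, 0.3282, 0.2373]
tcp_rot: [2.53, 1.863, -0.001]
wrist_force: [-0.9, 0.7, -4.5]
width: 0.68
grip_force: 87.3
time: 9.15
tool_pos: [0.4255, 0.3282, 0.2365]
tcp_rot: [-2.53, -1.863, 0.0]
wrist_force: [-1.0, 0.3, -5.3]
width: 0.679
grip_force: 87.3
time: 9.32
tool_pos: [0.4257, 0.3283, 0.2359]
tcp_rot: [2.53, 1.863, 0.0]
wrist_force: [-0.8, -1.4, -2.3]
width: 0.679
grip_force: 87.5
```

```bash
python3 -m jog '[{"dx":0,"dy":0,"dz":0.7,"ax":0,"ay":0,"az":0},{"dx":0,"dy":0,"dz":0,"ax":0,"ay":0,"az":0}]'
python3 -m jog '[{"dx":0,"dy":0,"dz":0.5,"ax":0,"ay":0,"az":0},{"dx":0,"dy":0,"dz":0,"ax":0,"ay":0,"az":0}]'
```

```text
time: 9.48
tool_pos: [0.4257, 0.3283, 0.2357]
tcp_rot: [2.53, 1.863, 0.0]
wrist_force: [-2.4, -2.1, 4.5]
width: 0.678
grip_force: 87.9
time: 9.65
tool_pos: [0.4258, 0.3283, 0.2357]
tcp_rot: [-2.53, -1.863, -0.0]
wrist_force: [-4.1, -3.0, 7.5]
width: 0.682
grip_force: 88.3
```

The jar is in contact at 7.5 N. I'll release and rise.

```bash
python3 -m jog '[{"dx":0,"dy":0,"dz":0,"ax":0,"ay":0,"az":0},{"dx":0,"dy":0,"dz":0,"ax":0,"ay":0,"az":0},{"dx":0,"dy":0,"dz":0,"ax":0,"ay":0,"az":0},{"dx":0,"dy":0,"dz":0,"ax":0,"ay":0,"az":0},{"dx":0,"dy":0,"dz":0,"ax":0,"ay":0,"az":0},{"dx":0,"dy":0,"dz":-4,"ax":0,"ay":0,"az":0},{"dx":0,"dy":0,"dz":-8,"ax":0,"ay":0,"az":0},{"dx":0,"dy":0,"dz":-15,"ax":0,"ay":0,"az":0},{"dx":0,"dy":0,"dz":-25,"ax":0,"ay":0,"az":0},{"dx":0,"dy":0,"dz":-30,"ax":0,"ay":0,"az":0},{"dx":0,"dy":0,"dz":-30,"ax":0,"ay":0,"az":0},{"dx":0,"dy":0,"dz":-18,"ax":0,"ay":0,"az":0},{"dx":0,"dy":0,"dz":0,"ax":0,"ay":0,"az":0}]' 1 80
python3 -c "
from w import *
shot('w3',[(.4257,.3283,.09,.03)])
c=optics.read_camera('side')['img'][110:260,150:350,::-1]
w=cv2.imread('pics/w3.png')
o=np.zeros((480,800,3),np.uint8);o[:240,:320]=cv2.resize(w,(320,240));o[:360,320:]=cv2.resize(c,(480,360));cv2.imwrite('pics/s3.png',o)"
```

```text
time: 10.73
tool_pos: [0.4272, 0.3294, 0.3711]
tcp_rot: [2.529, 1.863, 0.017]
wrist_force: [1.2, 0.8, 0.2]
width: 1.005
grip_force: 0.0
[0.4272 0.3294 0.3711] [ 0.611  0.028  1.936 -0.     1.167  0.912] yhead -17.266064135176343 [ 0.009  0.006 -1.   ]
```

View pics/s3.png

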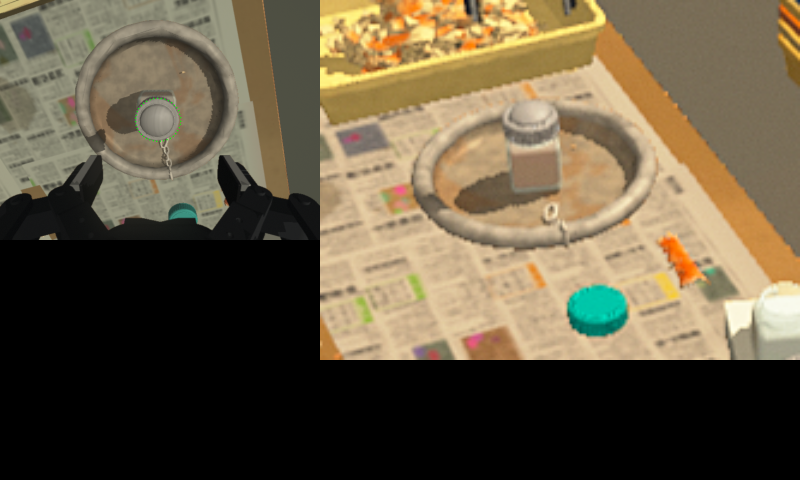

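The blown jar stands upright in the pan (side inset at about (532,150)). Next is the move over the sound jar.

```bash
python3 -m jog '[{"dx":-8,"dy":3.9,"dz":0,"ax":0,"ay":0,"az":0},{"dx":-16,"dy":7.9,"dz":0,"ax":0,"ay":0,"az":0},{"dx":-24,"dy":11.8,"dz":0,"ax":0,"ay":0,"az":0},{"dx":-32,"dy":15.7,"dz":0,"ax":0,"ay":0,"az":0},{"dx":-32,"dy":15.7,"dz":0,"ax":0,"ay":0,"az":0},{"dx":-32,"dy":15.7,"dz":0,"ax":0,"ay":0,"az":0},{"dx":-32,"dy":15.7,"dz":0,"ax":0,"ay":0,"az":0},{"dx":-32,"dy":15.7,"dz":0,"ax":0,"ay":0,"az":0},{"dx":-32,"dy":15.7,"dz":0,"ax":0,"ay":0,"az":0},{"dx":-32,"dy":15.7,"dz":0,"ax":0,"ay":0,"az":0},{"dx":-32,"dy":15.7,"dz":0,"ax":0,"ay":0,"az":0},{"dx":-32,"dy":15.7,"dz":0,"ax":0,"ay":0,"az":0},{"dx":-32,"dy":15.7,"dz":0,"ax":0,"ay":0,"az":0},{"dx":-32,"dy":15.7,"dz":0,"ax":0,"ay":0,"az":0},{"dx":-24,"dy":11.8,"dz":0,"ax":0,"ay":0,"az":0},{"dx":-16,"dy":7.9,"dz":0,"ax":0,"ay":0,"az":0},{"dx":-9.5,"dy":4.7,"dz":0,"ax":0,"ay":0,"az":0},{"dx":0,"dy":0,"dz":0,"ax":0,"ay":0,"az":0},{"dx":0,"dy":0,"dz":0,"ax":0,"ay":0,"az":0},{"dx":0,"dy":0,"dz":0,"ax":0,"ay":0,"az":0}]'
python3 -c "
from w import *
shot('w4',[(.5047,-.166,.093,.03)])"
```

```text
time: 12.5
tool_pos: [0.5025, -0.1656, 0.3636]
tcp_rot: [-2.528, -1.862, 0.001]
wrist_force: [-0.5, 0.4, -0.4]
width: 1.002
grip_force: 0.0
[ 0.5025 -0.1656  0.3636] [-3.660e-01  1.900e-02  1.960e+00  1.000e-03  1.165e+00 -6.500e-02] yhead -17.237809524589558 [-0.002  0.001 -1.   ]
```

View pics/w4.png

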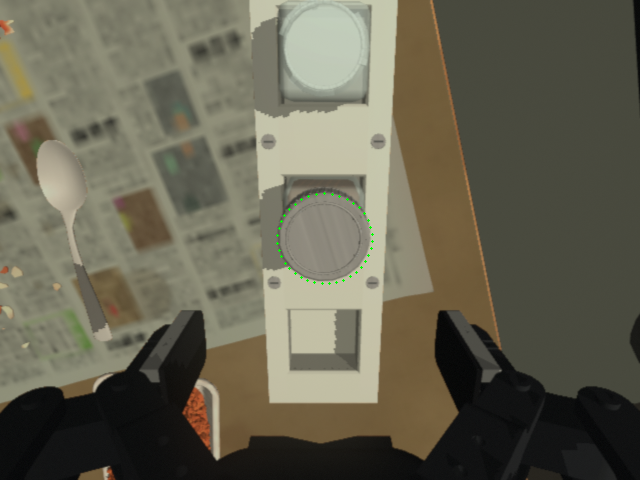

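The cap is at about (324,235) in the wrist view, within 2 mm of the prediction. I'll descend slightly higher than before, so the fingertips clear the jar's corners, and grip.

```bash
python3 -m jog '[{"dx":1.0,"dy":2.5,"dz":15,"ax":0,"ay":0,"az":0},{"dx":0,"dy":0,"dz":28,"ax":0,"ay":0,"az":0},{"dx":0,"dy":0,"dz":30,"ax":0,"ay":0,"az":0},{"dx":0,"dy":0,"dz":25,"ax":0,"ay":0,"az":0},{"dx":0,"dy":0,"dz":15,"ax":0,"ay":0,"az":0},{"dx":0,"dy":0,"dz":7,"ax":0,"ay":0,"az":0},{"dx":0,"dy":0,"dz":3,"ax":0,"ay":0,"az":0},{"dx":0,"dy":0,"dz":0,"ax":0,"ay":0,"az":0},{"dx":0,"dy":0,"dz":0,"ax":0,"ay":0,"az":0}]' 1 110
python3 -m jog '[{"dx":0,"dy":0,"dz":0,"ax":0,"ay":0,"az":0},{"dx":0,"dy":0,"dz":0,"ax":0,"ay":0,"az":0},{"dx":0,"dy":0,"dz":0,"ax":0,"ay":0,"az":0},{"dx":0,"dy":0,"dz":0,"ax":0,"ay":0,"az":0},{"dx":0,"dy":0,"dz":0,"ax":0,"ay":0,"az":0},{"dx":0,"dy":0,"dz":0,"ax":0,"ay":0,"az":0},{"dx":0,"dy":0,"dz":0,"ax":0,"ay":0,"az":0},{"dx":0,"dy":0,"dz":0,"ax":0,"ay":0,"az":0},{"dx":0,"dy":0,"dz":0,"ax":0,"ay":0,"az":0}]' 0 110
```

```text
time: 13.3
tool_pos: [0.5064, -0.1661, 0.2427]
tcp_rot: [2.528, 1.863, 0.002]
wrist_force: [1.3, -1.0, 0.1]
width: 0.999
grip_force: 0.0
time: 14.05
tool_pos: [0.5058, -0.1664, 0.2438]
tcp_rot: [2.53, 1.862, 0.001]
wrist_force: [-5.5, 2.6, 11.7]
width: 0.681
grip_force: 114.8
```

The grip is solid and pressing down at 11.7 N. Now I start twisting anticlockwise.

```bash
python3 -m jog '[{"dx":0,"dy":0,"dz":0,"ax":0,"ay":0,"az":-2},{"dx":0,"dy":0,"dz":0,"ax":0,"ay":0,"az":-3},{"dx":0,"dy":0,"dz":0,"ax":0,"ay":0,"az":-4},{"dx":0,"dy":0,"dz":0,"ax":0,"ay":0,"az":-4},{"dx":0,"dy":0,"dz":0,"ax":0,"ay":0,"az":-4},{"dx":0,"dy":0,"dz":0,"ax":0,"ay":0,"az":-3},{"dx":0,"dy":0,"dz":0,"ax":0,"ay":0,"az":0}]'
python3 -c "
from h import *
s=bot.read_state();print(s['torque'],np.degrees(np.arctan2(*toolmat(s)[[1,0],1])),s['q'][5])"
```

```text
time: 14.63
tool_pos: [0.5061, -0.1667, 0.2439]
tcp_rot: [2.165, 2.274, 0.001]
wrist_force: [-4.0, 1.2, 9.5]
width: 0.682
grip_force: 115.6
[0.22651567 0.54107551 0.05581352] 2.834550802859524 -0.4142995089323433
```

```bash
python3 -m jog '[{"dx":0,"dy":0,"dz":0,"ax":0,"ay":0,"az":-3},{"dx":0,"dy":0,"dz":0,"ax":0,"ay":0,"az":-4},{"dx":0,"dy":0,"dz":0,"ax":0,"ay":0,"az":-4},{"dx":0,"dy":0,"dz":0,"ax":0,"ay":0,"az":-4},{"dx":0,"dy":0,"dz":0,"ax":0,"ay":0,"az":-4}]'
python3 -c "
from h import *
s=bot.read_state();print(s['torque'],np.degrees(np.arctan2(*toolmat(s)[[1,0],1])),s['q'][5])"
python3 -m jog '[{"dx":0,"dy":0,"dz":0,"ax":0,"ay":0,"az":-4},{"dx":0,"dy":0,"dz":0,"ax":0,"ay":0,"az":-4},{"dx":0,"dy":0,"dz":0,"ax":0,"ay":0,"az":-4},{"dx":0,"dy":0,"dz":0,"ax":0,"ay":0,"az":-4},{"dx":0,"dy":0,"dz":0,"ax":0,"ay":0,"az":-4}]'
python3 -c "
from h import *
s=bot.read_state();print(s['torque'],np.degrees(np.arctan2(*toolmat(s)[[1,0],1])),s['q'][5])"
```

```text
time: 15.05
tool_pos: [0.506, -0.1666, 0.2439]
tcp_rot: [1.759, 2.601, 0.001]
wrist_force: [-4.6, 1.2, 10.5]
width: 0.681
grip_force: 115.7
[ 0.34410739  0.72733619 -0.18025429] 21.874280319461203 -0.7467798328611531
time: 15.47
tool_pos: [0.5059, -0.1665, 0.2439]
tcp_rot: [1.281, 2.868, 0.001]
wrist_force: [-4.8, 1.8, 11.6]
width: 0.68
grip_force: 115.8
[ 0.40517555  0.72970401 -0.28457702] 41.86581891596026 -1.0958312024941477
```

```bash
python3 -m jog '[{"dx":0,"dy":0,"dz":0,"ax":0,"ay":0,"az":-3},{"dx":0,"dy":0,"dz":0,"ax":0,"ay":0,"az":-3},{"dx":0,"dy":0,"dz":0,"ax":0,"ay":0,"az":-3},{"dx":0,"dy":0,"dz":0,"ax":0,"ay":0,"az":-2.5},{"dx":0,"dy":0,"dz":0,"ax":0,"ay":0,"az":0},{"dx":0,"dy":0,"dz":0,"ax":0,"ay":0,"az":0}]'
python3 -c "
from h import *
s=bot.read_state();print(s['torque'],np.degrees(np.arctan2(*toolmat(s)[[1,0],1])),s['q'][5])
import cv2
c=optics.read_camera('side')['img'][170:370,270:430,::-1]
cv2.imwrite('pics/s5.png',cv2.resize(c,None,fx=3,fy=3,interpolation=2))"
```

```text
time: 15.97
tool_pos: [0.5059, -0.1665, 0.2438]
tcp_rot: [0.991, 2.98, 0.0]
wrist_force: [-5.6, 1.3, 10.7]
width: 0.679
grip_force: 115.7
[0.43276099 0.72728305 0.01777245] 53.22181059085982 -1.293749107313072
```

```bash
for i in 1; do python3 -m jog '[{"dx":0,"dy":0,"dz":-1,"ax":0,"ay":0,"az":0},{"dx":0,"dy":0,"dz":0,"ax":0,"ay":0,"az":0}]'
python3 -m jog '[{"dx":0,"dy":0,"dz":-1,"ax":0,"ay":0,"az":0},{"dx":0,"dy":0,"dz":0,"ax":0,"ay":0,"az":0}]'
python3 -m jog '[{"dx":0,"dy":0,"dz":-0.7,"ax":0,"ay":0,"az":0},{"dx":0,"dy":0,"dz":0,"ax":0,"ay":0,"az":0}]';done | grep -E "time|pos|force"
```

```text
time: 16.18
tool_pos: [0.5058, -0.1665, 0.2443]
wrist_force: [-3.7, 0.6, 7.6]
grip_force: 116.3
time: 16.35
tool_pos: [0.5058, -0.1665, 0.2448]
wrist_force: [-3.8, 1.0, 7.6]
grip_force: 116.6
time: 16.52
tool_pos: [0.5058, -0.1665, 0.245]
wrist_force: [-3.9, 1.7, 6.5]
grip_force: 116.7
```

```bash
for i in 1; do python3 -m jog '[{"dx":0,"dy":0,"dz":-1,"ax":0,"ay":0,"az":0},{"dx":0,"dy":0,"dz":0,"ax":0,"ay":0,"az":0}]'
python3 -m jog '[{"dx":0,"dy":0,"dz":-1,"ax":0,"ay":0,"az":0},{"dx":0,"dy":0,"dz":0,"ax":0,"ay":0,"az":0}]'
python3 -m jog '[{"dx":0,"dy":0,"dz":-1,"ax":0,"ay":0,"az":0},{"dx":0,"dy":0,"dz":0,"ax":0,"ay":0,"az":0}]';done | grep -E "time|pos|force"
```

```text
time: 16.68
tool_pos: [0.5055, -0.1663, 0.2451]
wrist_force: [-2.5, 1.2, 3.2]
grip_force: 117.8
time: 16.85
tool_pos: [0.5054, -0.1663, 0.2457]
wrist_force: [-1.1, -0.4, -1.2]
grip_force: 117.5
time: 17.02
tool_pos: [0.5056, -0.1663, 0.2469]
wrist_force: [-1.8, -0.9, -2.4]
grip_force: 117.5
```

```bash
for i in 1; do python3 -m jog '[{"dx":0,"dy":0,"dz":-0.5,"ax":0,"ay":0,"az":0},{"dx":0,"dy":0,"dz":0,"ax":0,"ay":0,"az":0},{"dx":0,"dy":0,"dz":0,"ax":0,"ay":0,"az":0}]'
done | grep -E "time|pos|force"
python3 -c "
from h import *
for i in range(6):
  optics.read_camera('top');s=bot.read_state();print(np.round(s['wrist_force'],2),np.round(s['torque'],2),np.round(s['tool_pos'],4))"
```

```text
time: 17.27
tool_pos: [0.5056, -0.1663, 0.2476]
wrist_force: [-0.9, -1.1, -1.9]
grip_force: 117.5
[-1.82 -0.88 -0.65] [-0.06  0.22  0.02] [ 0.5056 -0.1663  0.2476]
[-1.05  0.14 -1.21] [-0.08  0.15  0.03] [ 0.5056 -0.1662  0.2476]
[-0.91  0.47 -1.5 ] [-0.07  0.19  0.01] [ 0.5056 -0.1663  0.2476]
[-0.81 -0.16 -1.76] [-0.05  0.17 -0.03] [ 0.5056 -0.1663  0.2476]
[-0.86 -0.47 -1.75] [-0.02  0.14 -0.01] [ 0.5056 -0.1663  0.2476]
[-0.07 -0.28 -1.78] [-0.06  0.12  0.06] [ 0.5056 -0.1663  0.2477]
```

About 1.4 N is hanging, so the cap is free and the jar is still seated. I'll lift to about 30 mm clear, which is 45 mm above seated.

```bash
python3 -m jog '[{"dx":0,"dy":0,"dz":-1,"ax":0,"ay":0,"az":0},{"dx":0,"dy":0,"dz":-1.5,"ax":0,"ay":0,"az":0},{"dx":0,"dy":0,"dz":-2,"ax":0,"ay":0,"az":0},{"dx":0,"dy":0,"dz":-2,"ax":0,"ay":0,"az":0},{"dx":0,"dy":0,"dz":-3,"ax":0,"ay":0,"az":0},{"dx":0,"dy":0,"dz":-3,"ax":0,"ay":0,"az":0},{"dx":0,"dy":0,"dz":-4,"ax":0,"ay":0,"az":0},{"dx":0,"dy":0,"dz":-5,"ax":0,"ay":0,"az":0},{"dx":0,"dy":0,"dz":-5,"ax":0,"ay":0,"az":0},{"dx":0,"dy":0,"dz":-5,"ax":0,"ay":0,"az":0},{"dx":0,"dy":0,"dz":-5,"ax":0,"ay":0,"az":0},{"dx":0,"dy":0,"dz":-3,"ax":0,"ay":0,"az":0},{"dx":0,"dy":0,"dz":-2,"ax":0,"ay":0,"az":0},{"dx":0,"dy":0,"dz":0,"ax":0,"ay":0,"az":0},{"dx":0,"dy":0,"dz":0,"ax":0,"ay":0,"az":0},{"dx":0,"dy":0,"dz":0,"ax":0,"ay":0,"az":0}]'
python3 -c "
from w import *
s=bot.read_state();print(np.round(s['wrist_force'],2),toolmat(s)[:,2].round(3))
c=optics.read_camera('side')['img'][140:370,200:430,::-1]
cv2.imwrite('pics/s6.png',cv2.resize(c,None,fx=2.6,fy=2.6,interpolation=2))"
```

```text
time: 18.9
tool_pos: [0.5055, -0.1662, 0.2889]
tcp_rot: [-0.991, -2.981, -0.0]
wrist_force: [0.2, -0.3, -0.6]
width: 0.68
grip_force: 117.5
[ 0.2  -0.28 -0.56] [-0.001  0.    -1.   ]
```

View pics/s6.png

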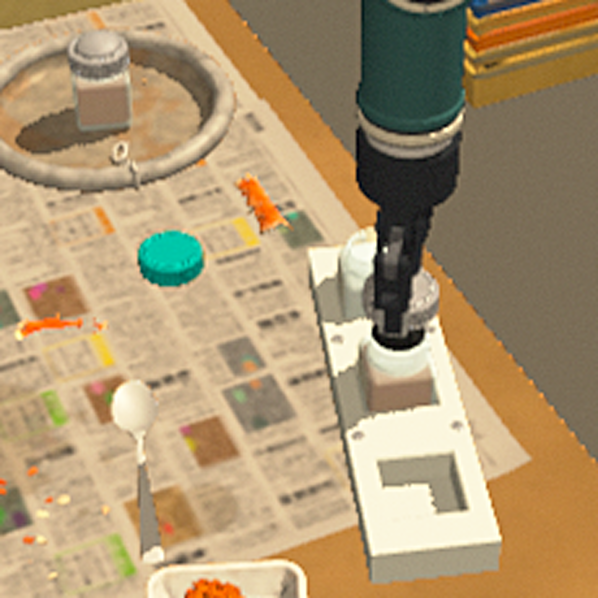

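The jar is still in its well with its neck open at (400,355), the cap is held level above it, and the blown jar stands in the pan. I'm handing in.

```bash
python3 -c "
from workcell import bot
print(bot.finish_job())"
```

```text
the job is handed in; nothing more can be done
None
```

The job is handed in, at about 19 s of the 51 s allowed: the blown jar stands upright in the pan, and the sound jar's cap was twisted free and is held level about 3 cm above its mouth, with that jar still in its well; the hand-in returned no verdict.

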